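Refit and lock the cap of the bench air dryer

TASK

A new cartridge is in the bench air dryer: put its cap back on and lock it. Pinch the cap's two side tabs together and keep them pinched, feel with a light push for where the cap's lugs drop into the slots of the knurled ring on the canister, push the cap gently down against the cartridge spring, turn it clockwise (seen from above) to the stop, and let go so that both tabs spring right out and lock it. Never force the cap on the canister, and leave the other things on the bench where they are.

Things in the scene. Friction and masses are not known exactly. Their poses are not given: they have to be found in the camera images.
- cap: Loose black dryer cap, 54 mm tall, about 0.1 kg, standing upright on its plug. Origin: centre of the plug's underside; z up. Plug 44 mm across, 14 mm deep, tapered nose; above it a flange 63 mm across and 3 mm thick, then a grip block 46 (x) by 36 (y) by 36 mm with a grey ribbed tab on its +y and its -y side. Same shape after half a turn.
- cap_seat (a point): Point on the cap's axis in the plane of the flange's underside, 14 mm above the cap's origin. The tabs' pads lie 17 to 39 mm above it, middle at 28 mm, 11 mm clear of the flange; 60 mm over both pads when free, 50 mm when pinched fully in.
- cap_lug (a point): Lower outer edge of the cap's +x bayonet lug; a second lug is on -x. Each is 14 mm wide, reaches 28 mm from the axis and lies 4 to 8 mm above the cap's origin.
- tab_a_pad (a point): Middle of the outer face of the +y tab's pad (18 mm wide, 22 mm high, upright). The tab slides straight in towards the axis. Below the flange it carries a locking tooth that sticks out unless the tab is pinched.
- tab_b_pad (a point): The same for the -y tab.
- tab_a (a joint): Travel of the +y tab in m: 0 sprung right out, 0.005 pinched fully in (firm stop). Spring 2.4 N at 0, 6.4 N at 0.005. Its tooth clears the ring's mouth from about 0.004 on.
- tab_b (a joint): The same for the -y tab.
- canister: Upright aluminium canister of the air dryer, 73 mm across, 120 mm high, its grey foot plate (105 x 125 mm) bolted to the bench. Round gauge on its -x side, brass hose tails on +y and -y. Origin: centre of the foot's underside; z up. On top a knurled steel lock ring 74 mm across with a mouth of 48 mm and a lip 4 mm thick. The ring counts as part of the canister.
- mouth (a point): Centre of the mouth in the plane of the ring's top, 120 mm above the canister's origin; z up. Height of cap_seat over it: 10 mm with the lugs on top of the lip; 5.5 mm if an unpinched tooth sits on the lip; 2 mm or less with the lugs low enough to turn; 0 with the flange hard on the ring; 2 mm when locked and let go, as the spring lifts the cap under the lip.
- slot_mark (a point): Point of the ring's top on the canister's +x, 28 mm from the axis: the nominal middle of one of the lip's two opposite lug slots (the other on -x). The ring was screwed on by hand and is stuck, so the true slots lie at an unmeasured angle up to 20 degrees either way of this. A lug drops in only within about 4 degrees of the true middle: feel for it by light push and turn.
- head_top (a point): Centre of the top of the new cartridge's sprung head in the mouth, 5 mm below the ring's top when free. It pushes the cap up with 0.8 N per mm from 9 mm cap_seat height on: 5.6 N at 2 mm, 7.2 N at 0. With the lugs in, the cap turns only clockwise from above, 45 degrees from the true slot middle to a solid stop; there alone the teeth find notches (4 degrees spare each way).
- red_bottle: Bystander: small dark red bottle with a blue nozzle, 33 mm across, 83 mm tall, standing behind the work. Origin: centre of its underside.
- spent_cartridge: Bystander: the used cartridge, an aluminium cylinder 41 mm across and 70 mm long with white ends, lying near the robot. Origin: on the bench under its middle; x along it.

How it is judged:
By the outcome, as a careful person would: the job done as asked, in the order asked, and still so for the second after the job is handed in, with the robot touching nothing.
It also fails if it takes over 64 s, if anything falls off the work surface, if the arm or the gripper's body presses on something with over 40 N, if the wrist force passes 120 N, or if a joint passes its speed limit or range.

ROBOT

A 6-joint arm with a two-finger parallel gripper is mounted at the origin on the work surface; the furniture and walls round the work are solid. World frame = base frame: x ahead of the robot, y to its left, z up, the work surface at z = 0. Lengths are in m, angles in rad, forces in N, time in s.
With the tool pointing down it reaches from about 0.325 to 0.775 m from the base axis. Payload 5.5 kg.
Tool frame: the origin (TCP) lies midway between the tips of the shut fingers; the grasp point (between the pads) lies 19 mm behind it (bot.tcp_to_grasp is the distance from the TCP to the grasp point, in m); z points along the fingers, y is the line along which they close (so a half turn about z gives the same grasp; the last joint's range is limited). The gripper opens to 88 mm and grips with 3 to 60 N. Pads are 20 mm wide; open, the fingers measure 115 mm over their backs; the gripper's body (75 mm by 178 mm) begins 61 mm behind the grasp point.
Start: joints at [-1.204, 0.091, 1.231, -0, 1.82, -0.057], TCP at [0.247, -0.547, 0.223] pointing down, gripper open.
Joint ranges: [-2.87, 2.87], [-0.86, 2.18], [0.17, 2.46], [-1.51, 4.65], [0.06, 2.69], [-2.65, 2.65]. Speed limits (rad/s): [2.57, 2.57, 3.01, 3.14, 3.14, 3.14].

INTERFACE

Orientations are given as a rotation vector (axis times angle).
In Python, from workcell import bot gives the robot as it stands.
- The arm moves only by the shell command python3 -m inch 'ROWS'. ROWS is text: rows parted by semicolons, each of 7 numbers parted by spaces: the turn, a rotation vector about the tool's x, y, z in rad, then the shift along the tool's x, y, z in mm, then the opening, from 0 (shut) to 1 (fully open). A call has 1 to 8 rows; each row is the pose to reach, as a shift and turn from the pose commanded when the call began, along the tool's axes at that moment; what a row does not reach only later rows make up. A row lasts 1/12 s, in which the tool goes at most 41.7 mm and 7.16 degrees, less where a joint would pass 70% of its speed; a pose out of reach is approached as far as the arm can. A call with a gripper value outside its range is refused whole. The fingers move at their own pace and stop on an object; the grip force is fixed at half the most. Time passes only in rows, so rows that repeat a pose let the fingers close. It gives the time, the measured TCP pose, the force, the opening and the grip force at its end, in the units of the state.
- bot.read_state(): the state, without advancing time (a new reading comes with each control period).
- bot.snapshot(name): name is "side" or "top" or "wrist"; returns (picture, depth): 480x640x3 uint8, red, green, blue; 480x640 float32, m along the optical axis (not along the pixel's ray), 0 where there is no reading.
- bot.camera_info(name): a dict with "vertical_fov" (degrees; the focal length in pixels is half the picture's height over the tangent of half this angle, whatever the lens; pixels are square), "cx", "cy" (the principal point, pixels), "D" ([k1, k2, p1, p2, k3] as OpenCV has them; the pictures are not rectified), "rvec" (rotation vector, rad) and "tvec" (3), from world to camera coordinates, as OpenCV has them; the wrist camera has in their place "tool_from_camera" (4x4, takes a point from camera to tool coordinates, whose origin is the TCP and whose axes are the flange's). Camera axes: x right, y down, z forward; pixel columns grow to the right and rows downward; lengths in m; the calibration is good to about 2 mm. A picture is of the moment at which its call begins: read the wrist's pose just before it. camera_info takes no time and is no camera call.
- bot.finish_job(): hands the job in; it is judged then, once.
The state is a dict: "clock": time; "q": joint angles; "qvel": joint speeds; "joint_torque": joint torques, N m; "tool_pos": TCP position; "orientation": TCP orientation; "contact_force": force on the tool from outside, world axes, zero at the start; "moment": the same for the moment, N m; "gripper_width": finger opening in m; "gripper_force": force on a finger pad.
Only numpy, scipy, OpenCV 4.12 (cv2) and the standard library are available. Lean on these libraries where they do the work, as an engineer would, in place of code of your own. Each camera call takes 0.05 s, during which the arm holds its last target. There are 200 camera calls.

## Working session

There is one attempt and no reset: what is moved stays moved. The work goes in short steps, Python scripts to look and compute and a shell command to move; the robot and the scene stay as the last step left them, time stands still between calls to the robot, and variables do not carry over. Pictures are saved under pics/ and viewed, at most 10 in all, crops included, and the job is handed in when it is done.

```bash
ls; mkdir -p pics; python3 - <<'E'
from workcell import bot
import cv2,numpy as np
s=bot.read_state();print(s)
a=[]
for n in("side","top"):
    p,d=bot.snapshot(n);cv2.imwrite(f"pics/{n}0.png",p[:,:,::-1]);np.save(f"pics/{n}0.npy",d)
    print(n,bot.camera_info(n),(d>0).mean())
print(bot.camera_info("wrist"))
E
```

```text
pics
{'clock': 0.0, 'q': array([-1.20366492e+00,  9.18418606e-02,  1.23187473e+00, -4.60125748e-05,
        1.81978860e+00, -5.66965759e-02]), 'qvel': array([ 0.00088378, -0.00198862, -0.00011396,  0.00073832,  0.00017718,
        0.0002655 ]), 'joint_torque': array([ 1.13409408e-04, -4.46459091e+01, -4.06442177e+01,  6.97562518e-02,
        2.93458393e-02, -1.63190512e-04]), 'tool_pos': array([ 0.24663187, -0.54664399,  0.22152335]), 'orientation': array([-3.06947879e+00, -6.60362436e-01,  5.33337994e-04]), 'contact_force': array([ 0.79435956,  0.57653814, -0.26273707]), 'moment': array([-0.05609363, -0.01015921,  0.01568531]), 'gripper_force': 0.0, 'gripper_width': 0.08776729789849363}
side {'vertical_fov': 42.74219317032017, 'cx': 327.2218908435374, 'cy': 245.69711726873442, 'D': array([0.00632611, 0.        , 0.        , 0.        , 0.        ]), 'rvec': array([ 0.05284632,  2.63547654, -1.64780287]), 'tvec': array([0.5570536 , 0.11043546, 1.13872464])} 0.8905403645833333
top {'vertical_fov': 52.81347755539403, 'cx': 315.40242812825556, 'cy': 241.89082420479295, 'D': array([0.02949282, 0.        , 0.        , 0.        , 0.        ]), 'rvec': array([ 2.14485288, -2.16610693,  0.14227554]), 'tvec': array([-0.02671644,  0.57100443,  0.86969526])} 0.996259765625
{'vertical_fov': 59.47052416884333, 'cx': 314.94738858209445, 'cy': 233.99276559239567, 'D': array([-0.0628961,  0.       ,  0.       ,  0.       ,  0.       ]), 'tool_from_camera': array([[ 4.89097636e-04, -9.54760294e-01, -2.97376095e-01,
         8.24453129e-02],
       [ 9.99999513e-01,  2.11997507e-04,  9.64067390e-04,
         6.04327825e-04],
       [-8.57410274e-04, -2.97376422e-01,  9.54759932e-01,
        -1.62579994e-01],
       [ 0.00000000e+00,  0.00000000e+00,  0.00000000e+00,
         1.00000000e+00]])}
```

View pics/top0.png

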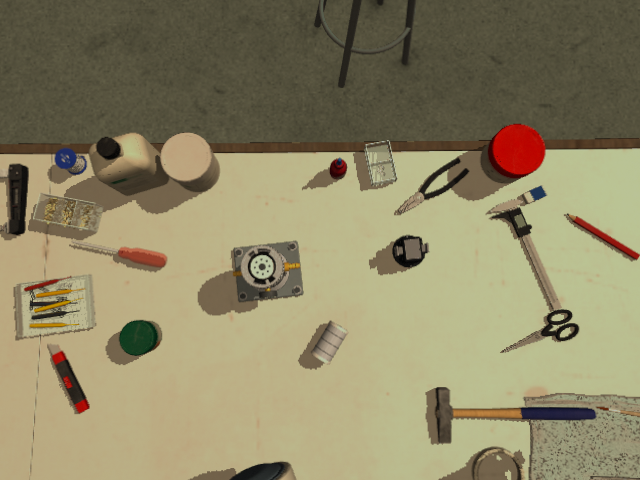

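View pics/side0.png

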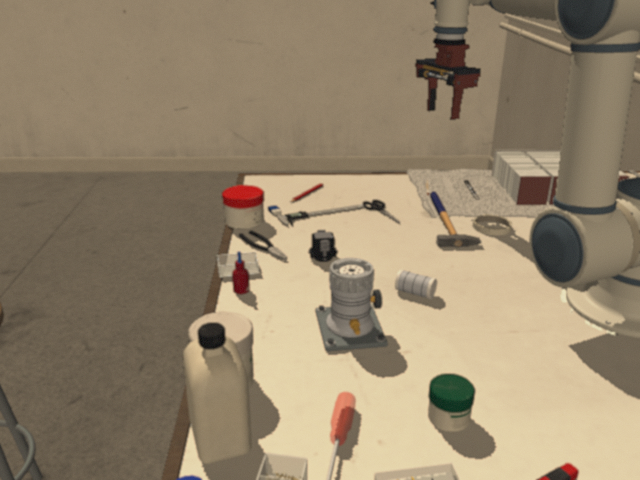

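The top view shows the canister mouth at about (262,267) with hose tails at (237,268) and (293,266), and the cap at (409,250). The bottle is at (338,168) and the spent cartridge at (329,343). The side view has the cap at (322,246) and the ring at (352,270).

```bash
cat > h.py <<'E'
import numpy as np,cv2
from scipy.spatial.transform import Rotation as R
from workcell import bot
def K(n):
    c=bot.camera_info(n);f=240/np.tan(np.radians(c["vertical_fov"]/2))
    return c,np.array([[f,0,c["cx"]],[0,f,c["cy"]],[0,0,1.]])
def rays(n,uv,s=None):
    "origin and unit-depth rays in world"
    c,k=K(n);x=cv2.undistortPoints(np.float64(uv).reshape(-1,1,2),k,c["D"]).reshape(-1,2)
    x=np.c_[x,np.ones(len(x))]
    if n=="wrist":
        T=c["tool_from_camera"];A=R.from_rotvec(s["orientation"]).as_matrix()
        return s["tool_pos"]+A@T[:3,3],x@(A@T[:3,:3]).T
    r=R.from_rotvec(c["rvec"]).as_matrix();return -r.T@c["tvec"],x@r
def cloud(n,d,box,s=None):
    u0,v0,u1,v1=box;g=np.mgrid[v0:v1,u0:u1];uv=np.c_[g[1].ravel(),g[0].ravel()]
    z=d[uv[:,1],uv[:,0]];o,r=rays(n,uv,s);P=o+r*z[:,None];return P[z>0],uv[z>0]
def tri(o1,r1,o2,r2):
    t=np.linalg.lstsq(np.c_[r1,-r2],o2-o1,rcond=None)[0]
    a,b=o1+t[0]*r1,o2+t[1]*r2;return (a+b)/2,np.linalg.norm(a-b)
E
python3 - <<'E'
from h import *
D={n:np.load(f"pics/{n}0.npy") for n in("side","top")}
B={"top":{"can":(225,235,305,305),"cap":(385,225,440,275)},"side":{"can":(310,250,390,350),"cap":(300,225,345,270)}}
for n in B:
  for k,b in B[n].items():
    P,_=cloud(n,D[n],b)
    h=P[:,2]; top=np.percentile(h,99.5)
    for lo,hi in [(top-.006,top+.003),(.025,.045)] if k=="cap" else [(top-.006,top+.003)]:
        Q=P[(h>lo)&(h<hi)]
        (c,r,a)=cv2.minAreaRect(Q[:,:2].astype(np.float32)*1000) if len(Q)>3 else (0,0,0)
        print(n,k,"top",top.round(4),len(Q),Q[:,2].mean().round(4),"rect",np.round(c,1),np.round(r,1),round(a,1),"minmax",Q.min(0).round(4),Q.max(0).round(4), cv2.minEnclosingCircle(Q[:,:2].astype(np.float32)*1000))
t=cv2.imread("pics/top0.png");s=cv2.imread("pics/side0.png")
f=lambda i,b:cv2.resize(i[b[1]:b[3],b[0]:b[2]],(400,300),interpolation=cv2.INTER_CUBIC)
cv2.imwrite("pics/c1.png",np.vstack([np.hstack([f(t,(222,237,302,297)),f(t,(370,220,450,280))]),np.hstack([f(s,(290,255,410,345)),f(s,(290,220,350,265))])]))
E
```

```text
top can top 0.1216 640 0.119 rect [519.8  58.9] [71.2 70.1] 73.1 minmax [0.4844 0.0233 0.1156] [0.5559 0.0944 0.1243] ((520.0423583984375, 59.39252471923828), 36.79970932006836)
top cap top 0.0567 469 0.0534 rect [ 555.2 -209.4] [45.1 60.1] 6.6 minmax [ 0.5316 -0.2394  0.0507] [ 0.5781 -0.1802  0.0587] ((555.3720092773438, -209.15228271484375), 30.674814224243164)
top cap top 0.0567 63 0.0375 rect [ 547.1 -204.8] [56.9 35.7] 61.9 minmax [ 0.5312 -0.2382  0.028 ] [ 0.5746 -0.179   0.0447] ((554.3912353515625, -208.66485595703125), 29.97987174987793)
side can top 0.1216 554 0.1192 rect [521.4  62.9] [71.9 69.5] 81.8 minmax [0.4862 0.0266 0.1156] [0.5575 0.0987 0.1226] ((521.3590087890625, 63.2046012878418), 38.204410552978516)
side cap top 0.1216 90 0.1198 rect [544.   49.1] [42.7 21.6] 86.0 minmax [0.532  0.0283 0.1157] [0.556  0.0697 0.1221] ((545.5743408203125, 48.99995040893555), 23.140897750854492)
side cap top 0.1216 181 0.0354 rect [ 561.  -189.2] [33.8 49.4] 74.4 minmax [ 0.5346 -0.2122  0.0251] [ 0.5804 -0.1722  0.0449] ((559.4774169921875, -197.39735412597656), 25.4440975189209)
```

View pics/c1.png

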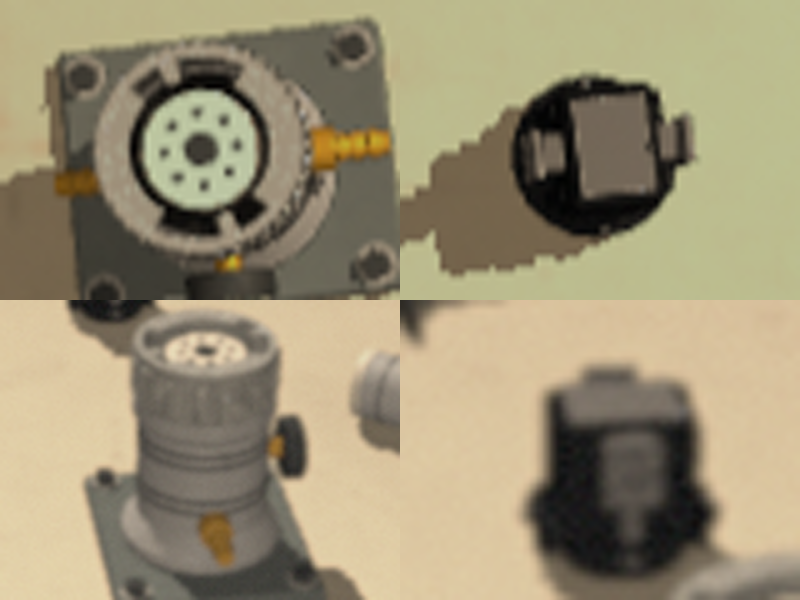

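The crops show the cap's tabs along roughly world y, with cap yaw about 7°. The canister's foot is also yawed a few degrees, and the ring has lug slots near ±x (crop (215,72) and (190,220)). Next I work out the move to hover above the cap.

```bash
cat >> h.py <<'E'
def go(x,y,z,yaw):
    "row (turn z deg, shift mm) from the measured pose to TCP xyz with tool y axis along the line at yaw+90 deg; both halves"
    s=bot.read_state();A=R.from_rotvec(s["orientation"]);M=A.as_matrix()
    print("t",round(s["clock"],2),"pos",s["tool_pos"].round(4),"F",s["contact_force"].round(1),"w",round(s["gripper_width"],4),"q",s["q"].round(2),"tooly yaw",np.degrees(np.arctan2(M[1,1],M[0,1])).round(2)-90)
    sh=M.T@(np.array([x,y,z])-s["tool_pos"])*1000
    for h in(0,180):
        a=np.radians(yaw+h);c,n=np.cos(a),np.sin(a)
        B=np.array([[-c,-n,0],[-n,c,0],[0,0,-1]]).T  # tool x=-X', y=Y', z=-Z
        B=np.column_stack([[-c,-n,0],[-n,c,0],[0,0,-1]])
        rv=(A.inv()*R.from_matrix(B)).as_rotvec();print("rot",rv.round(3),np.degrees(np.linalg.norm(rv)).round(1),"shift",sh.round(1))
E
python3 -c "
from h import *
go(.555,-.209,.20,7)"
```

```text
t 0.1 pos [ 0.2466 -0.5467  0.2216] F [-0.3 -0.7  0.1] w 0.0875 q [-1.2   0.09  1.23  0.    1.82 -0.06] tooly yaw -155.72
rot [-0.00e+00 -2.00e-03 -2.84e+00] 162.7 shift [ 419.9 -181.    22. ]
rot [-0.002  0.     0.302] 17.3 shift [ 419.9 -181.    22. ]
```

```bash
python3 -m inch '0 0 0.1 140 -60 8 1;0 0 0.2 280 -120 15 1;0 0 0.302 420 -181 22 1;0 0 0.302 420 -181 22 1;0 0 0.302 420 -181 22 1;0 0 0.302 420 -181 22 1;0 0 0.302 420 -181 22 1;0 0 0.302 420 -181 22 1' && python3 -m inch '0 0 0 0 0 0 1'; python3 -c "
from h import *
go(.555,-.209,.20,7)"
```

```text
clock: 0.77
tool_pos: [0.4722, -0.2993, 0.2061]
orientation: [-3.135, -0.191, 0.001]
contact_force: [0.4, -0.8, -0.1]
gripper_width: 0.0879
gripper_force: 0.0
clock: 0.85
tool_pos: [0.4751, -0.2953, 0.2054]
orientation: [-3.131, -0.203, -0.001]
contact_force: [0.7, -0.5, -0.8]
gripper_width: 0.0874
gripper_force: 0.0
t 0.85 pos [ 0.4751 -0.2953  0.2054] F [ 0.7 -0.5 -0.8] w 0.0874 q [-0.62 -0.02  1.37  0.    1.79  0.82] tooly yaw -172.59
rot [ 2.000e-03 -5.000e-03 -3.134e+00] 179.6 shift [ 90.4 -75.2   5.7]
rot [-0.004 -0.001  0.007] 0.5 shift [ 90.4 -75.2   5.7]
```

```bash
python3 -m inch '0 0 -0.12 30 -25 2 1;0 0 -0.24 60 -50 4 1;0 0 -0.36 90 -75 5 1;0 0 -0.48 90 -75 5 1;0 0 -0.6 90 -75 5 1;0 0 -0.72 90 -75 5 1;0 0 -0.84 90 -75 5 1;0 0 -0.96 90 -75 5 1' >/dev/null
for i in 1 2; do python3 -m inch '0 0 -0.12 0 0 0 1;0 0 -0.24 0 0 0 1;0 0 -0.36 0 0 0 1;0 0 -0.48 0 0 0 1;0 0 -0.6 0 0 0 1;0 0 -0.72 0 0 0 1;0 0 -0.84 0 0 0 1;0 0 -0.96 0 0 0 1' >/dev/null;done
python3 -m inch '0 0 -0.12 0 0 0 1;0 0 -0.24 0 0 0 1;0 0 -0.254 0 0 0 1;0 0 -0.254 0 0 0 1'
python3 - <<'E'
from h import *
go(.555,-.209,.20,7)
s=bot.read_state();p,d=bot.snapshot("wrist");np.save("pics/w1.npy",d);cv2.imwrite("pics/w1.png",p[:,:,::-1])
P,_=cloud("wrist",d,(0,0,640,480),s)
m=(np.hypot(P[:,0]-.555,P[:,1]+.209)<.045)
for lo,hi in((.047,.062),(.03,.045),(.01,.022)):
    Q=P[m&(P[:,2]>lo)&(P[:,2]<hi)]
    if len(Q)>9: print(lo,len(Q),Q[:,2].mean(),cv2.minAreaRect(Q[:,:2].astype(np.float32)*1000),cv2.minEnclosingCircle(Q[:,:2].astype(np.float32)*1000))
E
```

```text
clock: 3.18
tool_pos: [0.5512, -0.216, 0.2011]
orientation: [0.175, -3.136, -0.001]
contact_force: [-0.2, -0.1, 0.2]
gripper_width: 0.088
gripper_force: 0.0
t 3.18 pos [ 0.5512 -0.216   0.2011] F [-0.2 -0.1  0.2] w 0.088 q [-0.43  0.07  1.29 -0.    1.78 -2.11] tooly yaw 6.390000000000001
rot [ 0.    -0.001 -0.011] 0.6 shift [-4.5  6.6  1.1]
rot [-1.000e-03 -1.000e-03  3.131e+00] 179.4 shift [-4.5  6.6  1.1]
0.047 3315 0.05320677949982784 ((555.78662109375, -209.80120849609375), (45.67457580566406, 60.62761306762695), 4.873690128326416) ((555.3713989257812, -210.1875762939453), 30.758676528930664)
0.03 312 0.038229547341250884 ((550.600830078125, -210.53045654296875), (35.41858673095703, 60.934837341308594), 5.99882698059082) ((548.9641723632812, -210.7021484375), 30.468727111816406)
0.01 807 0.01767342043274711 ((549.9758911132812, -210.80242919921875), (50.24409484863281, 61.01673889160156), 6.489098072052002) ((555.7523193359375, -210.22607421875), 31.189422607421875)
```

View pics/w1.png

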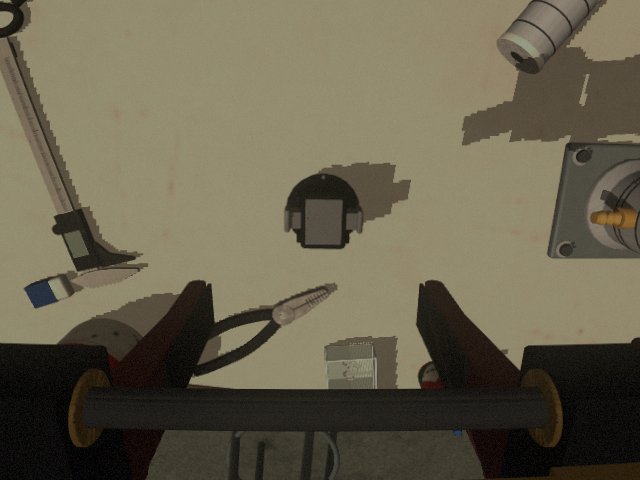

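The wrist view shows the cap upright at (323,215), tabs left and right, pliers well clear. The cap centre is (0.5557, −0.2098) with yaw 6°, and the top at 54 mm matches. I'll go above it, then descend.

```bash
python3 -m inch '0 0 0.007 -5 6 30 1;0 0 0.007 -5 6 60 1;0 0 0.007 -5 6 95 1;0 0 0.007 -5 6 125 1;0 0 0.007 -5 6 125 1;0 0 0.007 -5 6 125 1' ; python3 -c "
from h import *
go(.5557,-.2098,.023,6)"
```

```text
clock: 3.73
tool_pos: [0.5546, -0.2088, 0.0749]
orientation: [0.165, -3.133, -0.003]
contact_force: [-0.2, -0.0, 0.2]
gripper_width: 0.0879
gripper_force: 0.0
t 3.73 pos [ 0.5546 -0.2088  0.0749] F [-0.2 -0.   0.2] w 0.0879 q [-0.42  0.1   1.49 -0.    1.56 -2.09] tooly yaw 6.030000000000001
rot [ 0.002 -0.004  0.001] 0.3 shift [-1.2 -1.3 51.9]
rot [ 6.000e-03  3.000e-03 -3.141e+00] 180.0 shift [-1.2 -1.3 51.9]
```

```bash
python3 -m inch '0 0 0 -1.2 -1.2 25 1;0 0 0 -1.2 -1.2 45 1;0 0 0 -1.2 -1.2 52 1;0 0 0 -1.2 -1.2 52 1;0 0 0 -1.2 -1.2 52 1;0 0 0 -1.2 -1.2 52 0.75;0 0 0 -1.2 -1.2 52 0.75;0 0 0 -1.2 -1.2 52 0.75'; python3 -c "
from h import *
go(.5557,-.2098,.023,6)"
```

```text
clock: 4.4
tool_pos: [0.5579, -0.2106, 0.0262]
orientation: [-0.168, 3.135, -0.002]
contact_force: [0.5, 0.0, -1.0]
gripper_width: 0.0715
gripper_force: 0.0
t 4.4 pos [ 0.5579 -0.2106  0.0262] F [ 0.5  0.  -1. ] w 0.0715 q [-0.42  0.13  1.54  0.    1.47 -2.1 ] tooly yaw 6.140000000000001
rot [-0.001  0.002  0.002] 0.2 shift [2.2 1.1 3.2]
rot [-3.000e-03 -2.000e-03 -3.139e+00] 179.9 shift [2.2 1.1 3.2]
```

```bash
python3 -m inch '0 0 0 2.2 1 3 0.75;0 0 0 2.2 1 3 0.75;0 0 0 2.2 1 3 0.75'; python3 -m inch '0 0 0 0 0 0 0.65;0 0 0 0 0 0 0.5;0 0 0 0 0 0 0.3;0 0 0 0 0 0 0.3;0 0 0 0 0 0 0.3;0 0 0 0 0 0 0.3'; python3 -c "
from h import *
go(.5557,-.2098,.023,6)"
```

```text
clock: 4.65
tool_pos: [0.5546, -0.2094, 0.0214]
orientation: [0.168, -3.137, -0.0]
contact_force: [-0.7, 0.5, -0.4]
gripper_width: 0.0662
gripper_force: 0.0
clock: 5.15
tool_pos: [0.555, -0.2096, 0.0218]
orientation: [-0.168, 3.137, -0.0]
contact_force: [-0.9, -0.0, 1.6]
gripper_width: 0.0488
gripper_force: 30.0
t 5.15 pos [ 0.555  -0.2096  0.0218] F [-0.9 -0.   1.6] w 0.0488 q [-0.42  0.13  1.55  0.    1.46 -2.1 ] tooly yaw 6.140000000000001
rot [-0.     0.     0.003] 0.1 shift [-0.6 -0.3 -1.2]
rot [-1.000e-03 -0.000e+00 -3.139e+00] 179.9 shift [-0.6 -0.3 -1.2]
```

Tabs are fully pinched (48.8 mm, 30 N). Now I lift and carry to a place beyond the ring, where the wrist camera can see it.

```bash
python3 -m inch '0 0 0 0 0 -10 0.3;0 0 0 0 0 -35 0.3;0 0 0 0 0 -70 0.3;0 0 0 0 0 -105 0.3;0 0 0 0 0 -140 0.3;0 0 0 0 0 -175 0.3;0 0 0 0 0 -200 0.3;0 0 0 0 0 -200 0.3'; python3 -c "
from h import *
go(.60,.06,.22,6)"
```

```text
clock: 5.82
tool_pos: [0.5564, -0.2103, 0.2296]
orientation: [-0.168, 3.127, -0.008]
contact_force: [-0.4, 0.0, 0.3]
gripper_width: 0.049
gripper_force: 30.0
t 5.82 pos [ 0.5564 -0.2103  0.2296] F [-0.4  0.   0.3] w 0.049 q [-0.42  0.07  1.24 -0.    1.82 -2.1 ] tooly yaw 6.140000000000001
rot [-0.006  0.01   0.002] 0.7 shift [-72.2 264.1   8.8]
rot [-0.015 -0.009 -3.139] 179.9 shift [-72.2 264.1   8.8]
```

```bash
python3 -m inch '0 0 0 -9 33 0 0.3;0 0 0 -18 66 0 0.3;0 0 0 -27 99 0 0.3;0 0 0 -36 132 0 0.3;0 0 0 -45 165 0 0.3;0 0 0 -54 198 0 0.3;0 0 0 -63 231 0 0.3;0 0 0 -72 264 0 0.3' >/dev/null; python3 -m inch '0 0 0 0 0 0 0.3;0 0 0 0 0 0 0.3;0 0 0 0 0 0 0.3;0 0 0 0 0 0 0.3'
python3 - <<'E'
from h import *
go(.52,.06,.22,6)
s=bot.read_state();p,d=bot.snapshot("wrist");np.save("pics/w2.npy",d);np.save("pics/w2s.npy",np.r_[s["tool_pos"],s["orientation"]]);cv2.imwrite("pics/w2.png",p[:,:,::-1])
P,uv=cloud("wrist",d,(0,0,640,480),s)
m=(np.hypot(P[:,0]-.52,P[:,1]-.06)<.06)&(P[:,2]>.114)&(P[:,2]<.127)
Q=P[m];print(len(Q),Q[:,2].mean(),cv2.minEnclosingCircle(Q[:,:2].astype(np.float32)*1000),uv[m].min(0),uv[m].max(0))
E
```

```text
clock: 6.82
tool_pos: [0.598, 0.0595, 0.2209]
orientation: [0.166, -3.136, 0.001]
contact_force: [0.1, -0.6, -1.2]
gripper_width: 0.0488
gripper_force: 30.0
t 6.82 pos [0.598  0.0595 0.2209] F [ 0.1 -0.6 -1.2] w 0.0488 q [ 0.04  0.09  1.23 -0.    1.82 -1.63] tooly yaw 6.069999999999993
rot [-0.    -0.001  0.001] 0.1 shift [77.5  8.7  1. ]
rot [ 2.00e-03 -1.00e-03 -3.14e+00] 179.9 shift [77.5  8.7  1. ]
8157 0.11820636473977879 ((520.8501586914062, 60.37153244018555), 37.3394775390625) [271  48] [390 171]
```

View pics/w2.png

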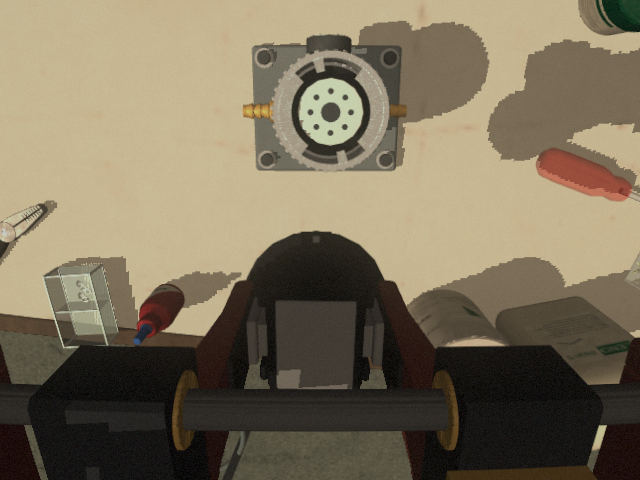

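The wrist view shows the mouth at about (331,111), with dark slots and bright blocks around it, and the cap held square with its flange edge at (316,233). I'll rectify the ring and measure the cap in the grip with the same camera.

```bash
python3 - <<'E'
from h import *
from scipy.optimize import least_squares
d=np.load("pics/w2.npy");v=np.load("pics/w2s.npy");s={"tool_pos":v[:3],"orientation":v[3:]};p=cv2.imread("pics/w2.png")
P,uv=cloud("wrist",d,(0,0,640,480),s)
A=R.from_rotvec(s["orientation"]).as_matrix();T=(P-s["tool_pos"])@A*1000
# flange top in tool coords: cap z -> tool z = 21.8-h
m=(abs(T[:,0])<50)&(abs(T[:,1])<40)&(T[:,2]>-12)&(T[:,2]<12);F=T[m]
for z in np.arange(-12,12,3): print(z,((F[:,2]>=z)&(F[:,2]<z+3)).sum(),end="; ")
fl=F[(F[:,2]>0)&(F[:,2]<9)]
print("flange z",np.median(fl[:,2]),"x max",fl[:,0].max(),"y",fl[:,1].min(),fl[:,1].max())
hull=cv2.convexHull(fl[:,:2].astype(np.float32)).reshape(-1,2);hull=hull[hull[:,0]>8]
r=least_squares(lambda c:np.hypot(hull[:,0]-c[0],hull[:,1]-c[1])-31.5,[0,0],loss="soft_l1");print("cap centre in tool",r.x,"res",abs(r.fun).max())
tp=T[(abs(T[:,0])<40)&(abs(T[:,1])<40)&(T[:,2]<-25)&(T[:,2]>-40)];print("cap top z",len(tp),np.median(tp[:,2]) if len(tp) else 0)
# ortho ring at z=.12
N=600;mm=90/N;g=np.mgrid[0:N,0:N];W=np.stack([.5205+(N/2-g[0])*mm/1000,.0605+(N/2-g[1])*mm/1000,0*g[0]+.12],-1).reshape(-1,3)
c,k=K("wrist");t=c["tool_from_camera"];C=(((W-s["tool_pos"])@A)-t[:3,3])@t[:3,:3]
px,_=cv2.projectPoints(C,np.zeros(3),np.zeros(3),k,c["D"]);px=px.reshape(N,N,2).astype(np.float32)
o=cv2.remap(p,px[...,0],px[...,1],cv2.INTER_CUBIC)
for rad in(24,28,37): cv2.circle(o,(N//2,N//2),int(rad/mm),(0,0,255) if rad!=28 else (255,0,0),1)
for a in range(0,360,10):
    e=np.radians(a);q=lambda r:(int(N/2-r/mm*np.sin(e)),int(N/2-r/mm*np.cos(e)))
    cv2.line(o,q(37),q(40),(0,160,0) if a else (255,0,255),2)
cv2.imwrite("pics/ring.png",o)
E
```

```text
-12 448; -9 436; -6 418; -3 326; 0 104; 3 2487; 6 49; 9 0; flange z 4.44587836341177 x max 30.732518796950252 y -30.001565202296444 28.991125281106207
cap centre in tool [-0.98873189 -0.56148216] res 0.5000556949364814
cap top z 14555 -32.3181978712501
```

View pics/ring.png

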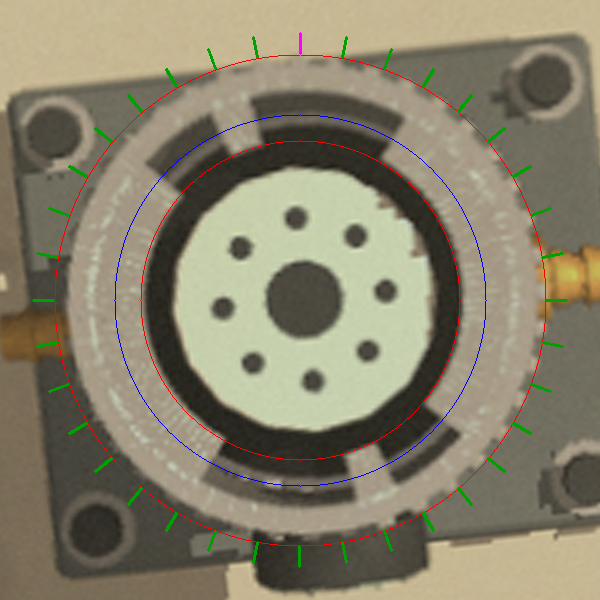

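The rectified view, angles measured counterclockwise from +x, shows:
- **Lug slot:** spans −30° to +13.5°, so its middle is about −8.3°.
- **Tooth notch:** 25° to 47.5°, middle 36.3°, which is the 45° spacing the text implies.
- **Mouth:** centred at (0.5207, 0.0600).
- **Cap in the grip:** sits about 1 mm toward +x.

Now I move over the mouth.

```bash
python3 -c "
from h import *
go(.5198,.0605,.150,-8.3)"
```

```text
t 6.87 pos [0.598  0.0594 0.2212] F [-1.   0.3 -1.4] w 0.0489 q [ 0.04  0.09  1.23 -0.    1.82 -1.63] tooly yaw 6.049999999999997
rot [-0.    -0.001  0.25 ] 14.3 shift [77.6  9.4 71.2]
rot [ 1.000e-03 -1.000e-03 -2.891e+00] 165.7 shift [77.6  9.4 71.2]
```

```bash
python3 -m inch '0 0 0.1 30 4 0 0.3;0 0 0.2 60 9 0 0.3;0 0 0.25 77.6 9.4 0 0.3;0 0 0.25 77.6 9.4 15 0.3;0 0 0.25 77.6 9.4 35 0.3;0 0 0.25 77.6 9.4 55 0.3;0 0 0.25 77.6 9.4 71 0.3;0 0 0.25 77.6 9.4 71 0.3' >/dev/null; python3 -m inch '0 0 0 0 0 0 0.3;0 0 0 0 0 0 0.3;0 0 0 0 0 0 0.3'; python3 -c "
from h import *
go(.5198,.0605,.150,-8.3)"
```

```text
clock: 7.78
tool_pos: [0.5208, 0.0614, 0.1524]
orientation: [0.225, 3.131, 0.001]
contact_force: [-0.2, 0.9, -0.8]
gripper_width: 0.0485
gripper_force: 30.0
t 7.78 pos [0.5208 0.0614 0.1524] F [-0.2  0.9 -0.8] w 0.0485 q [ 0.05 -0.12  1.56 -0.    1.69 -1.37] tooly yaw -8.219999999999999
rot [0.001 0.003 0.001] 0.2 shift [ 0.8 -1.   2.4]
rot [-4.00e-03  1.00e-03 -3.14e+00] 179.9 shift [ 0.8 -1.   2.4]
```

```bash
python3 -m inch '0 0 0 0.8 -1 2 0.3;0 0 0 0.8 -1 5 0.3;0 0 0 0.8 -1 8 0.3;0 0 0 0.8 -1 11 0.3;0 0 0 0.8 -1 11 0.3;0 0 0 0.8 -1 11 0.3;0 0 0 0.8 -1 11 0.3'; python3 -c "
from h import *
go(.5198,.0605,.1395,-8.3)
s=bot.read_state();p,d=bot.snapshot('side');p=p[150:360,260:460];cv2.imwrite('pics/s2.png',cv2.resize(p[:,:,::-1],None,fx=2.8,fy=2.8,interpolation=2))"
```

```text
clock: 8.37
tool_pos: [0.519, 0.0609, 0.1395]
orientation: [-0.224, -3.133, 0.0]
contact_force: [0.3, -0.3, -1.0]
gripper_width: 0.049
gripper_force: 30.0
t 8.37 pos [0.519  0.0609 0.1395] F [ 0.3 -0.3 -1. ] w 0.049 q [ 0.05 -0.12  1.59 -0.    1.68 -1.38] tooly yaw -8.180000000000007
rot [-0.    -0.     0.002] 0.1 shift [-0.8 -0.3  0. ]
rot [ 0.    -0.    -3.139] 179.9 shift [-0.8 -0.3  0. ]
```

View pics/s2.png

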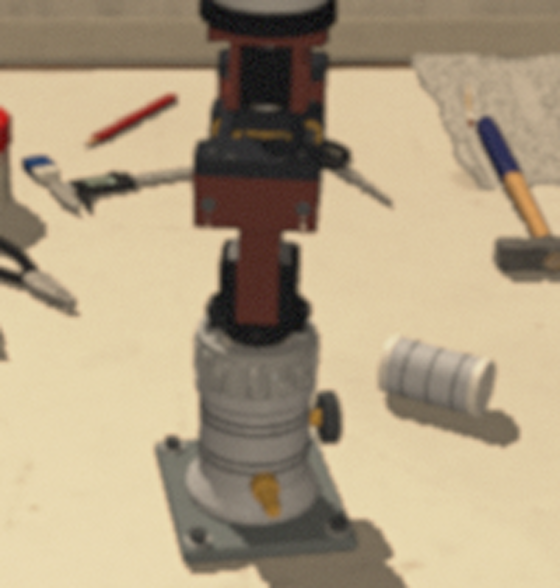

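The side view shows the cap sitting square over the ring with no side load. I'll feel downward in small steps.

```bash
python3 -m inch '0 0 0 -0.7 -0.3 0.7 0.3;0 0 0 -0.7 -0.3 1.4 0.3;0 0 0 -0.7 -0.3 2 0.3;0 0 0 -0.7 -0.3 2 0.3;0 0 0 -0.7 -0.3 2 0.3'; python3 -m inch '0 0 0 0 0 0.5 0.3;0 0 0 0 0 1 0.3;0 0 0 0 0 1 0.3;0 0 0 0 0 1 0.3'
```

```text
clock: 8.83
tool_pos: [0.5197, 0.0604, 0.1375]
orientation: [-0.224, -3.133, 0.0]
contact_force: [0.0, 0.1, -1.3]
gripper_width: 0.0487
gripper_force: 30.0
clock: 9.17
tool_pos: [0.5197, 0.0604, 0.1365]
orientation: [-0.224, -3.134, 0.0]
contact_force: [0.0, -1.0, -0.4]
gripper_width: 0.0486
gripper_force: 30.0
```

No lip contact at 8.7 mm seat height, so the lugs look to be dropping in. Continuing.

```bash
python3 -m inch '0 0 0 0 0 0.5 0.3;0 0 0 0 0 1 0.3;0 0 0 0 0 1.5 0.3;0 0 0 0 0 1.5 0.3;0 0 0 0 0 1.5 0.3'; python3 -m inch '0 0 0 0 0 0.5 0.3;0 0 0 0 0 1 0.3;0 0 0 0 0 1.5 0.3;0 0 0 0 0 1.5 0.3;0 0 0 0 0 1.5 0.3'
```

```text
clock: 9.58
tool_pos: [0.5198, 0.0604, 0.1352]
orientation: [0.224, 3.133, 0.0]
contact_force: [0.3, -0.0, -0.0]
gripper_width: 0.0487
gripper_force: 30.0
clock: 10.0
tool_pos: [0.5198, 0.0604, 0.1337]
orientation: [0.224, 3.133, 0.0]
contact_force: [-0.7, -0.3, 1.1]
gripper_width: 0.0484
gripper_force: 30.0
```

```bash
python3 -m inch '0 0 0 0 0 0.5 0.3;0 0 0 0 0 1 0.3;0 0 0 0 0 1.5 0.3;0 0 0 0 0 2 0.3;0 0 0 0 0 2 0.3;0 0 0 0 0 2 0.3'; python3 -m inch '0 0 0 0 0 0.5 0.3;0 0 0 0 0 1 0.3;0 0 0 0 0 1.5 0.3;0 0 0 0 0 2 0.3;0 0 0 0 0 2 0.3;0 0 0 0 0 2 0.3'
```

```text
clock: 10.5
tool_pos: [0.5198, 0.0604, 0.1317]
orientation: [0.224, 3.133, 0.0]
contact_force: [-0.5, 0.8, 2.5]
gripper_width: 0.0485
gripper_force: 30.0
clock: 11.0
tool_pos: [0.5198, 0.0604, 0.1298]
orientation: [0.224, 3.133, 0.0]
contact_force: [-1.0, -1.0, 2.9]
gripper_width: 0.0489
gripper_force: 30.0
```

```bash
python3 -m inch '0 0 0 0 0 0.4 0.3;0 0 0 0 0 0.8 0.3;0 0 0 0 0 0.8 0.3;0 0 0 0 0 0.8 0.3';python3 -m inch '0 0 0 0 0 0.3 0.3;0 0 0 0 0 0.3 0.3;0 0 0 0 0 0.3 0.3'; python3 -c "
from h import *
print(bot.read_state()['moment'])"
```

```text
clock: 11.33
tool_pos: [0.5198, 0.0604, 0.1289]
orientation: [0.224, 3.133, 0.0]
contact_force: [-1.9, 0.7, 5.1]
gripper_width: 0.0491
gripper_force: 30.0
clock: 11.58
tool_pos: [0.5198, 0.0605, 0.1286]
orientation: [0.224, 3.133, 0.0]
contact_force: [-0.7, -0.8, 4.7]
gripper_width: 0.0489
gripper_force: 30.0
[ 0.02965949 -0.06189552  0.00285257]
```

Spring load is about 5 N at roughly 0.8 mm seat height, so the cap is in with no jam. I'll turn clockwise, compensating for the 1 mm axis offset.

```bash
python3 -m inch '0 0 0.05 0 0 0 0.3;0 0 0.1 0 0.1 0 0.3;0 0 0.15 0 0.1 0 0.3;0 0 0.2 0 0.2 0 0.3;0 0 0.2 0 0.2 0 0.3'; python3 -c "
from h import *
print(bot.read_state()['moment']);go(0,0,0,-8.3)"
```

```text
clock: 12.0
tool_pos: [0.52, 0.0606, 0.1286]
orientation: [0.54, 3.094, 0.0]
contact_force: [-0.6, 0.1, 5.2]
gripper_width: 0.0489
gripper_force: 30.0
[ 0.01418135 -0.10890153 -0.02662941]
t 12.0 pos [0.52   0.0606 0.1286] F [-0.6  0.1  5.2] w 0.0489 q [ 0.05 -0.11  1.6  -0.    1.65 -1.17] tooly yaw -19.790000000000006
rot [ 0.     0.001 -0.201] 11.5 shift [ 468.8 -233.1  128.3]
rot [ 1.000e-03 -0.000e+00  2.941e+00] 168.5 shift [ 468.8 -233.1  128.3]
```

```bash
python3 -m inch '0 0 0.08 0 0.1 0 0.3;0 0 0.16 0 0.2 0 0.3;0 0 0.24 -0.1 0.2 0 0.3;0 0 0.24 -0.1 0.2 0 0.3'; python3 -m inch '0 0 0.08 0 0.1 0 0.3;0 0 0.16 0 0.2 0 0.3;0 0 0.24 -0.1 0.2 0 0.3;0 0 0.24 -0.1 0.2 0 0.3;0 0 0.24 -0.1 0.2 0 0.3'; python3 -c "
from h import *
print(bot.read_state()['moment']);go(0,0,0,-53.3)"
```

```text
clock: 12.33
tool_pos: [0.5202, 0.0608, 0.1286]
orientation: [0.909, 3.007, 0.0]
contact_force: [0.2, 0.3, 5.9]
gripper_width: 0.0485
gripper_force: 30.0
clock: 12.75
tool_pos: [0.5203, 0.0609, 0.1286]
orientation: [1.257, 2.879, 0.001]
contact_force: [-0.0, -0.4, 5.2]
gripper_width: 0.0485
gripper_force: 30.0
[-0.03761621 -0.07909239 -0.04547413]
t 12.75 pos [0.5203 0.0609 0.1286] F [-0.  -0.4  5.2] w 0.0485 q [ 0.05 -0.11  1.6   0.    1.65 -0.7 ] tooly yaw -47.17
rot [0.001 0.    0.107] 6.1 shift [ 309.1 -423.1  128.3]
rot [-1.000e-03  1.000e-03 -3.035e+00] 173.9 shift [ 309.1 -423.1  128.3]
```

Turned 39° freely. Now I feel for the stop in small steps.

```bash
for i in 1 2 3; do python3 -m inch '0 0 0.017 0 0 0 0.3;0 0 0.035 0 0 0 0.3;0 0 0.035 0 0 0 0.3;0 0 0.035 0 0 0 0.3' | grep -E "force: \[" ; python3 -c "
from h import *
s=bot.read_state();M=R.from_rotvec(s['orientation']).as_matrix();print(s['moment'][2],np.degrees(np.arctan2(M[1,1],M[0,1]))-90)"; done
```

```text
contact_force: [1.5, -0.9, 4.6]
0.008414536877423738 -49.149227369956634
contact_force: [-0.1, -0.2, 4.5]
0.02158785761436944 -51.15071600001096
contact_force: [0.7, -0.7, 5.4]
0.4017267525348455 -53.12663127758176
```

The moment rose to 0.40 N m at −53°, which is the stop at 45°. I ease up slightly and let go.

```bash
python3 -m inch '0 0 0 0 0 -0.5 0.3;0 0 0 0 0 -0.5 0.3;0 0 0 0 0 -0.5 0.6;0 0 0 0 0 -0.5 0.7;0 0 0 0 0 -0.5 0.8;0 0 0 0 0 -0.5 0.8;0 0 0 0 0 -0.5 0.8;0 0 0 0 0 -0.5 0.8';  python3 -c "
from h import *
s=bot.read_state();print(s['moment'])"
```

```text
clock: 14.42
tool_pos: [0.5199, 0.0609, 0.1284]
orientation: [-1.406, -2.809, 0.001]
contact_force: [-0.5, -0.5, 0.1]
gripper_width: 0.0703
gripper_force: 0.0
[ 0.05012324 -0.09572028  0.03297942]
```

```bash
python3 -m inch '0 0 0 0 0 -10 0.85;0 0 0 0 0 -25 0.9;0 0 0 0 0 -45 0.9;0 0 0 0 0 -70 0.9;0 0 0 0 0 -100 0.9;0 0 0 0 0 -120 0.9;0 0 0 0 0 -120 0.9;0 0 0 0 0 -120 0.9' >/dev/null;  python3 - <<'E'
from h import *
go(0,0,0,0)
s=bot.read_state();p,d=bot.snapshot("wrist");cv2.imwrite("pics/w3.png",p[:,:,::-1])
P,_=cloud("wrist",d,(0,0,640,480),s);m=np.hypot(P[:,0]-.5207,P[:,1]-.06)<.045;P=P[m]
for lo,hi in((.15,.17),(.12,.132)):
    Q=P[(P[:,2]>lo)&(P[:,2]<hi)];print(lo,len(Q),np.median(Q[:,2]),cv2.minAreaRect(Q[:,:2].astype(np.float32)*1000))
p,d=bot.snapshot("side");P,_=cloud("side",d,(300,200,400,320));P=P[np.hypot(P[:,0]-.5207,P[:,1]-.06)<.05]
Q=P[P[:,2]>.157];print("side top",np.median(Q[:,2]),len(Q))
E
```

```text
t 15.08 pos [0.5207 0.0609 0.2508] F [-0.2 -0.3  0.1] w 0.0793 q [ 0.05 -0.11  1.38  0.    1.87 -0.59] tooly yaw -53.16
rot [ 0.002  0.003 -0.928] 53.2 shift [ 263.9 -454.   249. ]
rot [ 4.000e-03 -2.000e-03  2.214e+00] 126.8 shift [ 263.9 -454.   249. ]
0.15 5091 0.1617826792368497 ((520.43798828125, 60.25840759277344), (61.10245132446289, 45.22826385498047), 38.79310989379883)
0.12 1933 0.1249636856038186 ((517.380859375, 64.04473114013672), (69.5960922241211, 59.894989013671875), 37.10300064086914)
side top 0.16171802200991675 409
```

View pics/w3.png

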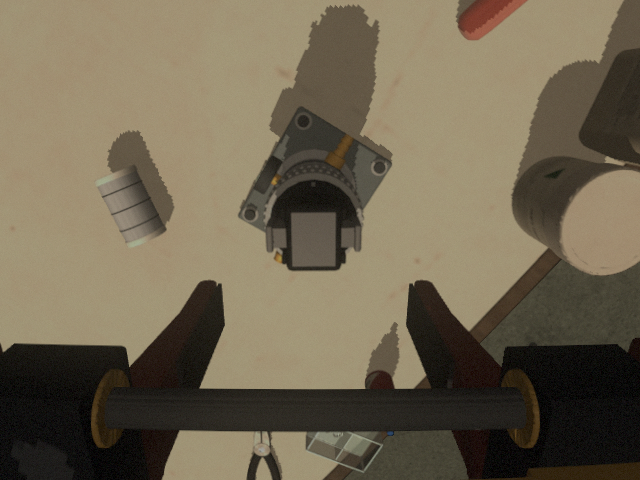

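The cap stands locked: its top at 161.8 mm means a 2 mm seat height. The measured 61 mm over the tabs (near (277,235) and (352,235)) matches the 60.6 mm I read when they were free. The bottle and spent cartridge are where they were.

```bash
python3 -c "
from workcell import bot
print(bot.finish_job())"
```

```text
the job is handed in; nothing more can be done
None
```

The cap is on and locked: turned 45° clockwise to the stop, sitting at the 2 mm locked height with both tabs fully out and the gripper clear, and the job was handed in at about 15 s.

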